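Brush out the copper beaker

ROBOT

A 6-joint arm with a two-finger parallel gripper is mounted at the origin on the work surface. World frame = base frame: x ahead of the robot, y to its left, z up, the work surface at z = 0. Lengths are in m, angles in degrees, forces in N, time in s.
With the tool pointing down it reaches from about 0.4 to 0.825 m from the base axis. Payload 7 kg.
Tool frame: the origin (TCP) lies midway between the tips of the shut fingers; the grasp point (between the pads) lies 19 mm behind it (r.grip_depth is the distance from the TCP to the grasp point, in m); z points along the fingers, y is the line along which they close (so a half turn about z gives the same grasp; the last joint's range is limited). The gripper opens to 88 mm and grips with 3 to 60 N. Pads are 19 mm wide; open, the fingers measure 130 mm over their backs; the gripper's body (78 mm by 193 mm) begins 47 mm behind the grasp point.
Start: joints at [90.533, 20.546, 0.682, 0, -70.136, -16.507], TCP at [0.186, 0.649, 0.227] pointing down, gripper open.
Joint ranges: [-176.03, 176.03], [-82.01, 121.73], [-58.28, 71.71], [-173.87, 95.51], [-174.79, -0.11], [-173.66, 173.66]. Speed limits (degrees/s): [136.94, 136.94, 172.46, 180, 180, 180].

INTERFACE

Orientations are given as [roll, pitch, yaw] about the fixed x, y, z axes, in that order (R = Rz(yaw) Ry(pitch) Rx(roll)).
In Python, from plant import r, capture, close_job, search_frame, outline_of gives the robot as it stands.
- The arm moves only by the shell command python3 -m creep 'ROWS' [FORCE]. ROWS is JSON, a list of rows, each a list of 7 numbers: the finger opening in mm, from 0 to 87.6, then the shift along the world's x, y, z in units of 25 mm (1.0 is 25 mm), then the turn, a rotation vector about the world's x, y, z in degrees. In form: [[hand, x, y, z, ax, ay, az], ...]. A call has 1 to 8 rows; each row shifts and turns the commanded pose from where the row before left it; what a row does not reach is not made up. A row lasts 1/12 s, in which the tool goes at most 41.7 mm and 7.16 degrees, less where a joint would pass 70% of its speed; a pose out of reach is approached as far as the arm can. A call is refused whole if a number of a shift passes 1 or a number of a turn 7.16, either way. A call with a gripper value outside its range is refused whole. The fingers move at their own pace and stop on an object; FORCE is the grip in N (left out, the last holds). Time passes only in rows, so rows that do not move let the fingers close. It gives the time, the measured TCP pose, the force, the opening and the grip force at its end, in the units of the state.
- r.get_state(): the state, without advancing time (a new reading comes with each control period).
- capture(name): name is "scene" or "top"; returns a dict with "frame" (400x640x3 uint8, red, green, blue), "K" (3x3 intrinsics, pixels), "origin" and "rotation" of the camera in the world. Camera axes: x right, y down, z forward; pixel columns grow to the right and rows downward; lengths in m; the calibration is good to about 2 mm. A picture is of the moment at which its call begins. There is no depth.
- close_job(): hands the job in; it is judged then, once.
Trained networks look in a picture, given as the dict that the camera call returned (one of the last four; its "shot" number tells which), for a name from the list of things; names that differ only in an ending like _2 or _b are one class to them, and where a whole thing is asked for, a point or a joint stands for the part that bears it (a point fixed in the world has none). Each returns a list of dicts, best first, with "conf" (0 to 1); they miss things now and then, are a little off and sometimes report something else, mostly with a low value. They report only what shows in the picture. A call takes as long as a camera call.
- search_frame(picture, target): "bbox" ([left, top, right, bottom] in pixels, round what is visible of it).
- outline_of(picture, target): "region" (400x640 bool, what is visible of it) and "bbox" ([left, top, right, bottom] in pixels, round what is visible of it).
The state is a dict: "time_s": time; "joints": joint angles; "qd": joint speeds; "joint_torque": joint torques, N m; "tcp_pos": TCP position; "eef_rot": TCP orientation; "contact_force": force on the tool from outside, world axes, zero at the start; "moment": the same for the moment, N m; "gripper_width": finger opening in m; "gripper_force": force on a finger pad.
Only numpy, scipy, OpenCV 4.12 (cv2) and the standard library are available. Lean on these libraries where they do the work, as an engineer would, in place of code of your own. Each camera call takes 0.05 s, during which the arm holds its last target. There are 200 camera calls.

TASK

Pull down the flap of the grey box, take out the long brush that hangs in its roof slot, and brush out the tall copper beaker: three full strokes, each down to the bottom and back up until the bristles reach the rim. Then hang the brush back in the slot and push the flap fully shut. Leave the beaker standing where it is and do not disturb the other things on the bench.

Things in the scene. Friction and masses are not known exactly. Their poses are not given: they have to be found in the camera images.
- box: Grey steel brush box, fixed, 140 deep (x) x 240 wide (y) x 165 mm high; origin at the centre of its underside, front to its -x. Hollow: 28 mm floor, 5 mm roof. Roof slot 18 mm wide at y = -40 mm, from the front edge back to x = -10 mm, open in front but barred by the shut flap. The brush hangs by its collar on the roof; its head cannot lift out through the slot, only leave by the front.
- slot (a point): Point on the roof's top face (165 mm above the bench), on the slot's centre line, 40 mm behind the box's front edge and 20 mm before the slot's rear end. Axes as the box's.
- flap_hinge (a point): Middle of the flap's hinge line (along the box's y), at the foot of the box's front, 30 mm above the bench, 64 mm in front of the box's centre. Axes as the box's.
- flap (a joint): Angle of the box's front flap about its bottom hinge, rad: 0 = upright and shut; grows as the top comes forward (box -x) and down; stop at 1.35. Stiff: it stays where it is left (3 to 5 N at the bar to move it). Panel 10 mm thick, 236 mm wide, reaching 132 mm from the hinge.
- flap_bar (a point): Middle of the flap's pull bar: round steel, 12 mm thick, parallel to the hinge, in the flap's plane, 166 mm from the hinge line and 34 mm beyond the panel's top edge. It reaches 40 mm to each side of this point, with a post at each end; the point is 60 mm to the box's +y side of the flap's middle. z points from hinge to bar.
- brush: The long brush, 205 mm, hanging upright. Origin at the tip (bottom) of its head, z up along its axis; round. Rigid bristle head 36 mm across from 0 to 45 mm; wire neck 8 mm across to 100; steel collar 36 mm across to 106; round wooden handle 20 mm across to 205. About 0.12 kg.
- brush_tip (a point): The bottom of the brush's head, on its axis.
- brush_collar (a point): Underside of the brush's collar, on its axis, 100 mm from the tip. Hung up, it is at the height of slot.
- beaker: The tall plain copper beaker, loose, upright, open at the top: 62 mm outside, 56 mm inside, 120 mm high, inner floor 5 mm above its underside; about 0.45 kg. Origin at the centre of its underside, z up.
- beaker_floor (a point): Centre of the beaker's inner floor, z up.
- beaker_rim (a point): Centre of the beaker's mouth, at rim height, 120 mm above its underside.
- cup: Bystander: short open copper cup, 68 mm across, 65 mm high. Origin at the centre of its underside.
- stand: Bystander: copper candle stand, an eight-sided ring 84 mm across with four upright tubes 140 to 235 mm high round it, 88 mm across over all. Origin at the centre of its underside.
- jar: Bystander: closed jar with a lid, 64 mm across, 80 mm high. Origin at the centre of its underside.
- tee: Bystander: copper pipe tee lying on the bench, 82 x 64 x 28 mm. Origin below its body.
- elbow: Bystander: copper pipe elbow lying on the bench, legs 65 and 55 mm along its x and y, 28 mm high. Origin below its corner.

How it is judged:
By the outcome, as a careful person would: the job done as asked, in the order asked, and still so for the second after the job is handed in, with the robot touching nothing.
It also fails if it takes over 72 s, if anything falls off the work surface, if the arm or the gripper's body presses on something with over 40 N, if the wrist force passes 120 N, or if a joint passes its speed limit or range.

## Working session

There is one attempt and no reset: what is moved stays moved. The work goes in short steps, Python scripts to look and compute and a shell command to move; the robot and the scene stay as the last step left them, time stands still between calls to the robot, and variables do not carry over. Pictures are saved under pics/ and viewed, at most 10 in all, crops included, and the job is handed in when it is done.

```bash
ls; mkdir -p pics; cat > h.py <<'E'
import numpy as np,cv2
from plant import r,capture,close_job,search_frame,outline_of
def proj(c,P):
    P=np.atleast_2d(P); q=(P-c["origin"])@np.array(c["rotation"]); q=q@np.array(c["K"]).T
    return q[:,:2]/q[:,2:]
def ray(c,uv):
    d=np.array(c["rotation"])@np.linalg.inv(c["K"])@np.array([uv[0],uv[1],1.]); return np.array(c["origin"]),d
def atz(c,uv,z):
    o,d=ray(c,uv); return o+d*(z-o[2])/d[2]
E
python3 - <<'E'
from h import *
for n in("scene","top"):
    c=capture(n); cv2.imwrite(f"pics/{n}0.png",c["frame"][:,:,::-1]); print(n,np.round(c["origin"],3),np.round(c["rotation"],3).tolist(),np.round(c["K"],1).tolist())
    for t in("box","flap","flap_bar","brush","beaker","cup","stand","jar","tee","elbow"):
        print(t,[(np.round(d["bbox"]).tolist(),round(d["conf"],2)) for d in search_frame(c,t)][:2])
s=r.get_state(); print({k:np.round(v,3).tolist() for k,v in s.items()}, r.grip_depth)
E
```

```text
pics
scene [0.979 0.367 0.964] [-144.43, 0.665, 129.72] [[427.1, 0.0, 318.4], [0.0, 427.1, 205.1], [0.0, 0.0, 1.0]]
box [([302.0, 236.0, 443.0, 377.0], 0.71)]
flap [([340.0, 236.0, 448.0, 297.0], 0.57)]
flap_bar [([356.0, 246.0, 372.0, 286.0], 0.74), ([343.0, 233.0, 449.0, 301.0], 0.67)]
brush [([353.0, 244.0, 374.0, 286.0], 0.93), ([339.0, 236.0, 446.0, 298.0], 0.16)]
beaker [([276.0, 151.0, 307.0, 196.0], 0.68)]
cup [([242.0, 132.0, 270.0, 161.0], 0.91)]
stand [([202.0, 135.0, 238.0, 205.0], 0.94), ([240.0, 209.0, 271.0, 243.0], 0.37)]
jar [([244.0, 208.0, 268.0, 244.0], 0.97), ([357.0, 249.0, 372.0, 282.0], 0.31)]
tee [([339.0, 192.0, 366.0, 222.0], 0.91)]
elbow [([461.0, 249.0, 494.0, 287.0], 0.63)]
top [ 0.45  -0.034  1.107] [-175.785, 0.037, -90.576] [[447.2, 0.0, 316.5], [0.0, 447.2, 201.2], [0.0, 0.0, 1.0]]
box [([132.0, 100.0, 267.0, 209.0], 0.62)]
flap [([156.0, 170.0, 266.0, 210.0], 0.74), ([138.0, 100.0, 267.0, 206.0], 0.2)]
flap_bar [([152.0, 170.0, 262.0, 208.0], 0.63)]
brush [([200.0, 143.0, 234.0, 167.0], 0.8)]
beaker [([362.0, 221.0, 393.0, 245.0], 0.84)]
cup [([285.0, 244.0, 317.0, 277.0], 0.61), ([432.0, 229.0, 468.0, 256.0], 0.58)]
stand [([408.0, 145.0, 465.0, 187.0], 0.61)]
jar [([355.0, 146.0, 378.0, 178.0], 0.59), ([155.0, 168.0, 265.0, 209.0], 0.28)]
tee [([288.0, 240.0, 317.0, 279.0], 0.74)]
elbow [([137.0, 266.0, 177.0, 291.0], 0.63)]
{'time_s': 1.1, 'joints': [90.533, 20.546, 0.683, 0.001, -70.133, -16.507], 'qd': [-0.039, 0.062, 0.03, -0.004, -0.007, -0.012], 'joint_torque': [0.001, -58.24, 29.329, 7.003, 0.012, -0.0], 'tcp_pos': [0.186, 0.649, 0.227], 'eef_rot': [-179.995, 0.0, -15.973], 'contact_force': [0.146, -0.1, 0.348], 'moment': [-0.012, -0.051, 0.041], 'gripper_force': 0.0, 'gripper_width': 0.088} 0.0188
```

View pics.

```bash
sed -i 's/^def proj/from scipy.spatial.transform import Rotation as Ro\ndef RR(c): return Ro.from_euler("xyz",c["rotation"],degrees=True).as_matrix()\ndef proj/; s/np.array(c\["rotation"\])/RR(c)/' h.py; cat h.py | head -12
python3 - <<'E'
import cv2
for n,(x0,y0,x1,y1) in {"scene":(190,110,510,350),"top":(120,80,480,300)}.items():
    i=cv2.imread(f"pics/{n}0.png")[y0:y1,x0:x1]; i=cv2.resize(i,None,fx=2.2,fy=2.2,interpolation=2); cv2.imwrite(f"pics/{n}0c.png",i)
E
```

```text
import numpy as np,cv2
from plant import r,capture,close_job,search_frame,outline_of
from scipy.spatial.transform import Rotation as Ro
def RR(c): return Ro.from_euler("xyz",c["rotation"],degrees=True).as_matrix()
def proj(c,P):
    P=np.atleast_2d(P); q=(P-c["origin"])@RR(c); q=q@np.array(c["K"]).T
    return q[:,:2]/q[:,2:]
def ray(c,uv):
    d=RR(c)@np.linalg.inv(c["K"])@np.array([uv[0],uv[1],1.]); return np.array(c["origin"]),d
def atz(c,uv,z):
    o,d=ray(c,uv); return o+d*(z-o[2])/d[2]
```

View pics/scene0c.png

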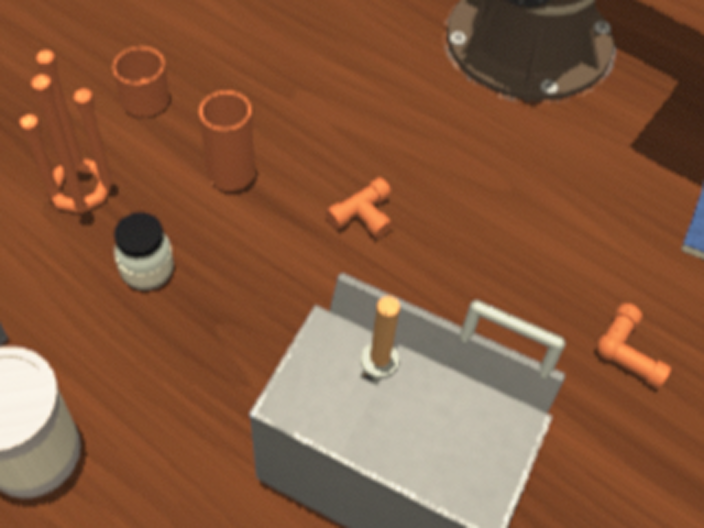

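View pics/top0c.png

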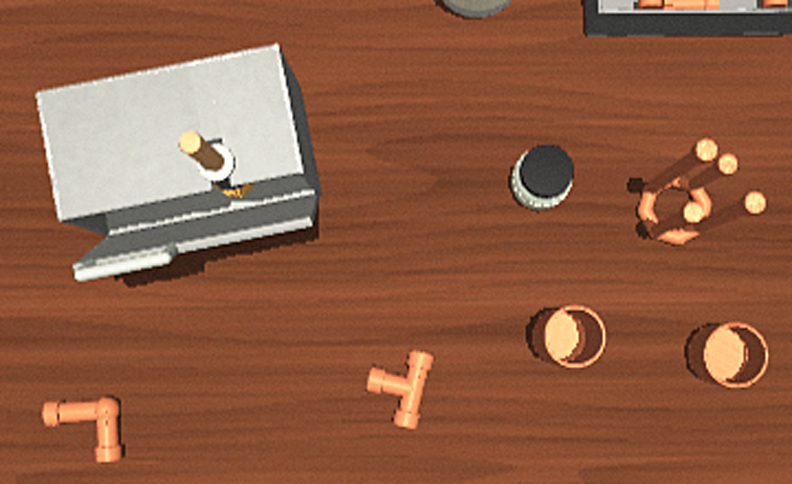

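```bash
python3 - <<'E'
from h import *
from scipy.optimize import least_squares
s,t=capture("scene"),capture("top")
S=lambda u,v:np.array([190+u/2.2,110+v/2.2]); T=lambda u,v:np.array([120+u/2.2,80+v/2.2])
def W(p,P): # box->world
    c,q=np.cos(p[2]),np.sin(p[2]); P=np.atleast_2d(P).astype(float); return np.c_[p[0]+c*P[:,0]-q*P[:,1],p[1]+q*P[:,0]+c*P[:,1],P[:,2]]
roof=[[.07,.12,.165],[.07,-.12,.165],[-.07,-.12,.165],[-.07,.12,.165]]
oT=np.array([T(38,93),T(278,45),T(303,178),T(60,220)])
oS=np.array([S(255,412),S(318,308),S(548,418)]); 
print([np.round(atz(t,o,.165),3) for o in oT])
print([np.round(atz(s,o,.165),3) for o in oS])
def res(p): return np.r_[(proj(t,W(p,roof))-oT)[[0,1,3]].ravel(),(proj(s,W(p,[roof[1],roof[2],roof[0]]))-oS)[0:2].ravel()]
f=least_squares(res,[.6,.25,.1]); p=f.x; print("box",p[:2],np.degrees(p[2]),np.round(f.fun,1))
print("slot",W(p,[-.03,-.04,.165]), "hinge",W(p,[-.064,0,.03]))
print("collar",atz(t,T(215,160),.171),atz(s,S(380,361),.171),"handle top",atz(t,T(190,142),.27),atz(s,S(388,307),.27))
# flap
oB=[S(472,308),S(561,345),T(76,272),T(172,252)]
def bar(a): return W(p,[[-.064-.166*np.sin(a),y,.03+.166*np.cos(a)] for y in(.02,.10)])
for a in np.arange(0,.8,.1):
    b=bar(a); print(round(a,1),np.round(proj(s,b)-[oB[0],oB[1]],1).ravel(),np.round(proj(t,b)[::-1]-[oB[2],oB[3]],1).ravel())
for n,u in (("beaker rim",(565,335)),("cup",(735,355))):
    print(n,atz(t,T(*u),.12),atz(t,T(*u),.065))
# ellipse of the beaker rim: T x range 527..606 maybe incl shadow
print("beaker scene rim",atz(s,S(226,111),.12), "top bbox",atz(t,T(572,335),.12))
for c,nm in((s,'s'),(t,'t')):
    for n in("beaker","brush","cup","jar","stand","tee","elbow"):
        for d in outline_of(c,n)[:1]:
            m=d["region"]; print(nm,n,np.round(d["bbox"]),round(d["conf"],2))
E
```

```text
[array([0.692, 0.348, 0.165]), array([0.737, 0.115, 0.165]), array([0.606, 0.09 , 0.165]), array([0.568, 0.324, 0.165])]
[array([0.735, 0.12 , 0.165]), array([0.615, 0.097, 0.165]), array([0.572, 0.327, 0.165])]
box [0.65066172 0.22182808] 10.399849314250533 [-2.  -2.6 -0.8 -1.7 -1.4  3.5 -3.5  1.1  0.9 -5.1]
slot [[0.62837523 0.1770697  0.165     ]] hinge [[0.58771312 0.21027502 0.03      ]]
collar [0.62342164 0.17412795 0.171     ] [0.62483574 0.1789587  0.171     ] handle top [0.62091762 0.17377878 0.27      ] [0.62426547 0.17797212 0.27      ]
0.0 [ -8.1  18.8 -10.3  20. ] [ -5.3 -26.5 -10.4 -24.8]
0.1 [-4.9 12.5 -7.4 13.4] [ -3.8 -18.6  -9.  -16.9]
0.2 [-1.9  6.8 -4.8  7.3] [ -2.  -10.7  -7.3  -9. ]
0.3 [ 0.9  1.8 -2.5  1.9] [-0.  -2.8 -5.4 -1.1]
0.4 [ 3.4 -2.6 -0.5 -2.9] [ 2.2  4.7 -3.3  6.5]
0.5 [ 5.5 -6.3  1.2 -6.9] [ 4.6 12.  -1.2 13.8]
0.6 [  7.4  -9.2   2.5 -10.1] [ 7.2 18.7  1.1 20.6]
0.7 [  8.9 -11.4   3.5 -12.7] [ 9.9 25.   3.4 26.9]
beaker rim [ 0.45233466 -0.16586127  0.12      ] [ 0.45248889 -0.17323216  0.065     ]
cup [ 0.43070026 -0.33525711  0.12      ] [ 0.42964879 -0.35206856  0.065     ]
beaker scene rim [ 0.45297582 -0.16999715  0.12      ] top bbox [ 0.45226427 -0.17286394  0.12      ]
s beaker [275. 153. 305. 194.] 0.6
s brush [352. 245. 374. 284.] 0.8
s cup [243. 132. 268. 163.] 0.68
s jar [240. 208. 269. 244.] 0.57
s stand [202. 134. 238. 209.] 0.8
s tee [339. 191. 369. 218.] 0.74
s elbow [460. 248. 494. 284.] 0.58
t beaker [363. 223. 393. 246.] 0.81
t brush [201. 141. 236. 170.] 0.59
t cup [434. 228. 470. 255.] 0.6
t jar [353. 145. 382. 174.] 0.8
t stand [410. 144. 470. 186.] 0.83
t tee [286. 240. 316. 278.] 0.66
t elbow [140. 265. 176. 287.] 0.58
```

The pictures show the flap ajar (~0.3 rad), bar at top-crop (76–172, 262), the brush collar at (215,160), the tall beaker's rim at (572,335) and the short cup's at (738,355). The roof's back corners and the collar agree on the box at about (0.6465, 0.2195), yaw 10.7°. Next I move above the bar and turn the fingers across it.

```bash
python3 -m creep '[[60,0.845,-0.978,0.1,0,0,-3.96],[60,0.845,-0.978,0.1,0,0,-3.96],[60,0.845,-0.978,0.1,0,0,-3.96],[60,0.845,-0.978,0.1,0,0,-3.96],[60,0.845,-0.978,0.1,0,0,-3.96],[60,0.845,-0.978,0.1,0,0,-3.96],[60,0.845,-0.978,0,0,0,-3.96],[60,0.845,-0.978,0,0,0,-3.96]]' 15
python3 -m creep '[[60,0.845,-0.978,0,0,0,-3.96],[60,0.845,-0.978,0,0,0,-3.96],[60,0.845,-0.978,0,0,0,-3.96],[60,0.845,-0.978,0,0,0,-3.96],[60,0.845,-0.978,0,0,0,-3.96],[60,0.845,-0.978,0,0,0,-3.96],[50,0.845,-0.978,0,0,0,-3.96],[50,0.845,-0.978,0,0,0,-3.96]]'
python3 -m creep '[[50,0,0,0,0,0,0],[50,0,0,0,0,0,0]]'
python3 - <<'E'
from h import *
c=capture("scene"); i=c["frame"][170:370,280:520,::-1]; cv2.imwrite("pics/s1.png",cv2.resize(i,None,fx=3,fy=3))
s=r.get_state(); print(s["time_s"],s["tcp_pos"],s["eef_rot"],s["joints"],s["contact_force"])
a=.31;y=np.radians(10.7)
for a in(.25,.31,.37):
  b=np.array([[.6465+np.cos(y)*X-np.sin(y)*Y,.2195+np.sin(y)*X+np.cos(y)*Y,.03+.166*np.cos(a)] for X,Y in((-.064-.166*np.sin(a),q) for q in(.02,.06,.1))]); print(a,b[1],np.round((proj(c,b)-[280,170])*3).tolist())
E
```

```text
time_s: 2.57
tcp_pos: [0.3556, 0.4522, 0.2421]
eef_rot: [-179.9, 0.0, -47.8]
contact_force: [0.7, 0.0, 0.4]
gripper_width: 0.0605
gripper_force: 0.0
time_s: 3.23
tcp_pos: [0.5247, 0.2564, 0.2419]
eef_rot: [-180.0, 0.0, -79.5]
contact_force: [0.9, 1.3, -0.7]
gripper_width: 0.0524
gripper_force: 0.0
time_s: 3.4
tcp_pos: [0.5246, 0.2563, 0.2414]
eef_rot: [180.0, -0.0, -79.5]
contact_force: [-0.2, -0.0, -0.5]
gripper_width: 0.0502
gripper_force: 0.0
3.45 [0.52402626 0.25715159 0.2414559 ] [ 1.79990037e+02  1.84959640e-03 -7.93950580e+01] [ 4.53160044e+01  1.14700413e+01 -9.89113558e+00 -7.72425051e-03
 -6.86459603e+01 -3.47082491e+01] [-0.48036513  0.17457192 -0.53409303]
0.25 [0.5321178  0.25894895 0.19083946] [[372.0, 246.0], [427.0, 271.0], [484.0, 297.0]]
0.31 [0.52271353 0.257172   0.18808737] [[377.0, 237.0], [432.0, 262.0], [488.0, 287.0]]
0.37 [0.51348834 0.25542888 0.18476634] [[381.0, 230.0], [436.0, 254.0], [491.0, 279.0]]
```

View pics/s1.png

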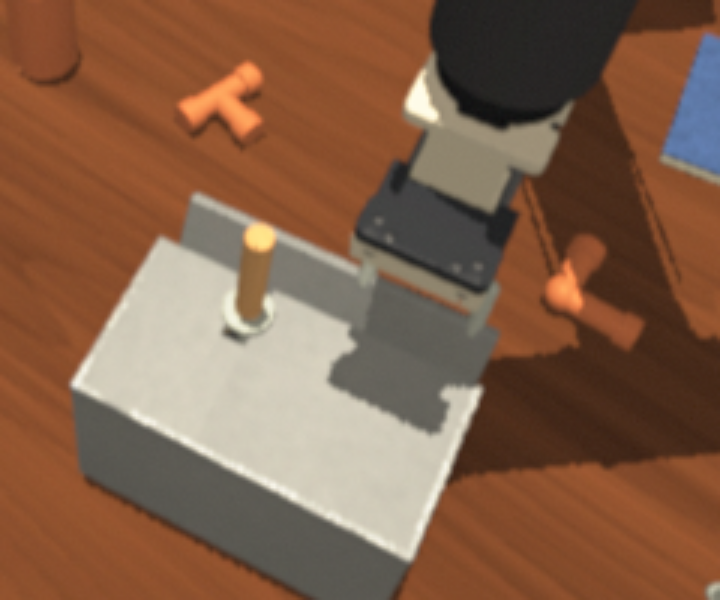

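```bash
python3 -m creep '[[38,0,0,-0.5,0,0,0],[38,0,0,-0.5,0,0,0],[38,0,0,-0.5,0,0,0],[38,0,0,-0.5,0,0,0],[38,0,0,-0.5,0,0,0],[38,0,0,-0.3,0,0,0],[38,0,0,0,0,0,0]]' 12
python3 -m creep '[[8,0,0,0,0,0,0],[8,0,0,0,0,0,0],[8,0,0,0,0,0,0],[8,0,0,0,0,0,0],[8,0,0,0,0,0,0],[8,0,0,0,0,0,0]]' 12
```

```text
time_s: 4.03
tcp_pos: [0.5224, 0.258, 0.17]
eef_rot: [179.9, -0.1, -79.2]
contact_force: [-1.2, -0.4, -0.4]
gripper_width: 0.0381
gripper_force: 0.0
time_s: 4.53
tcp_pos: [0.5233, 0.2576, 0.1721]
eef_rot: [180.0, 0.0, -79.3]
contact_force: [-4.5, -0.0, 6.1]
gripper_width: 0.0113
gripper_force: 12.0
```

```bash
python3 - <<'E'
import numpy as np
a=np.linspace(.306,1.36,25); y=np.radians(10.7)
d=np.c_[-.166*np.diff(np.sin(a))*np.cos(y),-.166*np.diff(np.sin(a))*np.sin(y),.166*np.diff(np.cos(a))]/.025
print(np.round(d,2).tolist(), d.sum(0))
E
```

```text
[[-0.27, -0.05, -0.09], [-0.27, -0.05, -0.11], [-0.26, -0.05, -0.12], [-0.26, -0.05, -0.13], [-0.25, -0.05, -0.14], [-0.24, -0.05, -0.15], [-0.24, -0.04, -0.16], [-0.23, -0.04, -0.17], [-0.22, -0.04, -0.18], [-0.21, -0.04, -0.19], [-0.21, -0.04, -0.2], [-0.2, -0.04, -0.21], [-0.19, -0.04, -0.22], [-0.18, -0.03, -0.23], [-0.17, -0.03, -0.24], [-0.16, -0.03, -0.24], [-0.15, -0.03, -0.25], [-0.14, -0.03, -0.26], [-0.13, -0.02, -0.26], [-0.11, -0.02, -0.27], [-0.1, -0.02, -0.27], [-0.09, -0.02, -0.28], [-0.08, -0.01, -0.28], [-0.07, -0.01, -0.28]] [-4.41462552 -0.83415215 -4.94220191]
```

```bash
python3 -m creep '[[8,-0.27,-0.05,-0.09,0,0,0],[8,-0.27,-0.05,-0.11,0,0,0],[8,-0.26,-0.05,-0.12,0,0,0],[8,-0.26,-0.05,-0.13,0,0,0],[8,-0.25,-0.05,-0.14,0,0,0],[8,-0.24,-0.05,-0.15,0,0,0],[8,-0.24,-0.04,-0.16,0,0,0],[8,-0.23,-0.04,-0.17,0,0,0]]' 12
```

```text
time_s: 5.2
tcp_pos: [0.4726, 0.2481, 0.1444]
eef_rot: [180.0, 0.0, -79.3]
contact_force: [2.3, 0.6, 1.2]
gripper_width: 0.0114
gripper_force: 12.0
```

Forces are small, so I continue the arc.

```bash
python3 -m creep '[[8,-0.22,-0.04,-0.18,0,0,0],[8,-0.21,-0.04,-0.19,0,0,0],[8,-0.21,-0.04,-0.20,0,0,0],[8,-0.20,-0.04,-0.21,0,0,0],[8,-0.19,-0.04,-0.22,0,0,0],[8,-0.18,-0.03,-0.23,0,0,0],[8,-0.17,-0.03,-0.24,0,0,0],[8,-0.16,-0.03,-0.24,0,0,0]]' 12
python3 -m creep '[[8,-0.15,-0.03,-0.25,0,0,0],[8,-0.14,-0.03,-0.26,0,0,0],[8,-0.13,-0.02,-0.26,0,0,0],[8,-0.11,-0.02,-0.27,0,0,0],[8,-0.10,-0.02,-0.27,0,0,0],[8,-0.09,-0.02,-0.28,0,0,0],[8,-0.08,-0.01,-0.28,0,0,0],[8,-0.07,-0.01,-0.28,0,0,0]]' 12
```

```text
time_s: 5.87
tcp_pos: [0.4343, 0.2409, 0.1014]
eef_rot: [180.0, 0.0, -79.3]
contact_force: [2.2, 0.4, -0.0]
gripper_width: 0.0116
gripper_force: 12.0
time_s: 6.53
tcp_pos: [0.414, 0.2377, 0.0485]
eef_rot: [-179.9, 0.0, -79.3]
contact_force: [4.5, -1.4, 19.5]
gripper_width: 0.0115
gripper_force: 12.0
```

```bash
python3 -m creep '[[18,0,0,0,0,0,0],[18,0,0,0,0,0,0],[18,0,0,0.4,0,0,0],[18,0,0,0.8,0,0,0],[18,0,0,1,0,0,0],[40,0,0,1,0,0,0],[50,0,0,1,0,0,0],[50,0,0,1,0,0,0]]' 12
python3 -m creep '[[50,0,0,1,0,0,0],[50,0,0,1,0,0,0],[50,0.4,-0.1,1,0,0,0],[50,0.8,-0.25,1,0,0,0],[50,0.8,-0.25,0.5,0,0,0],[50,0,0,0,0,0,0]]'
python3 - <<'E'
from h import *
c=capture("scene"); i=c["frame"][120:380,230:510,::-1]; cv2.imwrite("pics/s2.png",cv2.resize(i,None,fx=2,fy=2))
t=capture("top"); cv2.imwrite("pics/t2.png",t["frame"][80:300,100:500,::-1].repeat(2,0).repeat(2,1))
s=r.get_state(); print(s["time_s"],s["tcp_pos"],s["eef_rot"])
E
```

```text
time_s: 7.2
tcp_pos: [0.412, 0.2359, 0.1786]
eef_rot: [179.9, -0.1, -79.4]
contact_force: [0.6, -0.3, 0.3]
gripper_width: 0.0496
gripper_force: 0.0
time_s: 7.7
tcp_pos: [0.4655, 0.2219, 0.293]
eef_rot: [-179.9, 0.0, -79.4]
contact_force: [-0.0, 0.3, 0.6]
gripper_width: 0.0499
gripper_force: 0.0
7.8 [0.46258567 0.22142936 0.28991088] [ 1.79879753e+02 -1.03546465e-02 -7.94292715e+01]
```

View pics/s2.png

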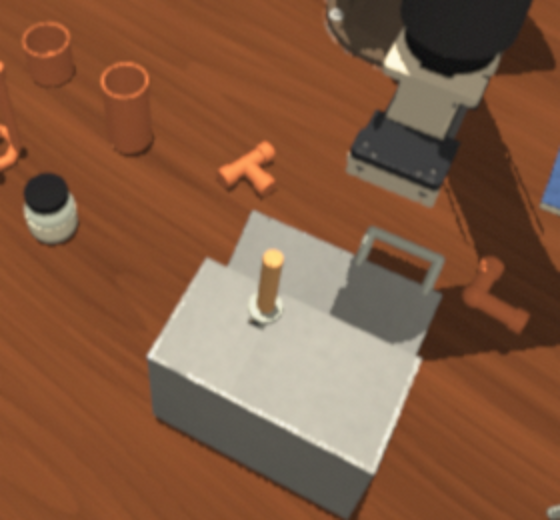

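View pics/t2.png

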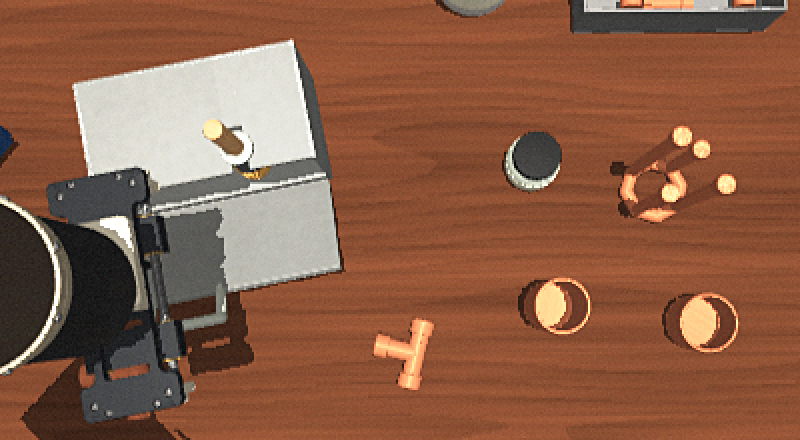

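Flap is down; handle top at scene-crop (273,258) / top-crop (213,130), beaker rim at (126,83) / (562,306), all undisturbed.

```bash
python3 - <<'E'
from h import *
from scipy.optimize import least_squares
s,t=capture("scene"),capture("top")
S=lambda u,v:np.array([230+u/2,120+v/2]); T=lambda u,v:np.array([100+u/2,80+v/2])
print("handle",atz(t,T(213,130),.27),atz(s,S(273,258),.27)); print("collar",atz(t,T(235,148),.171),atz(s,S(266,306),.171))
print("beaker",atz(t,T(562,306),.12),atz(s,S(126,83),.12))
# beaker silhouette fit
ms=[outline_of(c,"beaker")[0]["region"] for c in(s,t)]
th=np.linspace(0,2*np.pi,60)
def iou(p):
    tot=0
    for c,m in zip((s,t),ms):
        P=np.vstack([np.c_[p[0]+.031*np.cos(th),p[1]+.031*np.sin(th),0*th+z] for z in(0,.12)])
        q=cv2.convexHull((proj(c,P)*16).round().astype(np.int32)); im=np.zeros((400,640),np.uint8); cv2.fillConvexPoly(im,q,1,shift=4)
        tot+=(im.astype(bool)&m).sum()/(im.astype(bool)|m).sum()
    return tot
best=max(((iou((x,y)),x,y) for x in np.arange(.43,.475,.0015) for y in np.arange(-.195,-.145,.0015))); print(best)
E
```

```text
handle [0.62004343 0.17351345 0.27      ] [0.62316578 0.1774855  0.27      ]
collar [0.62070534 0.17459187 0.171     ] [0.62249617 0.17793219 0.171     ]
beaker [ 0.4506456  -0.17503179  0.12      ] [ 0.45524485 -0.1670157   0.12      ]
(np.float64(1.850218253968254), np.float64(0.451), np.float64(-0.174))
```

```bash
python3 -m creep '[[50,0.8,-0.227,0,0,0,0],[50,0.8,-0.227,0,0,0,0],[50,0.8,-0.227,0,0,0,0],[50,0.8,-0.227,0,0,0,0],[50,0.8,-0.227,0,0,0,0],[50,0.8,-0.227,0,0,0,0],[50,0.8,-0.227,0,0,0,0],[50,0.8,-0.227,0,0,0,0]]' 30
python3 -m creep '[[50,0,0,0,0,0,0],[50,0,0,-0.5,0,0,0],[50,0,0,-0.6,0,0,0],[50,0,0,-0.6,0,0,0],[50,0,0,-0.6,0,0,0],[50,0,0,-0.6,0,0,0],[50,0,0,-0.2,0,0,0],[50,0,0,0,0,0,0]]'
python3 -m creep '[[10,0,0,0,0,0,0],[10,0,0,0,0,0,0],[10,0,0,0,0,0,0],[10,0,0,0,0,0,0],[10,0,0,0,0,0,0],[10,0,0,0,0,0,0],[10,0,0,0,0,0,0]]' 30
```

```text
time_s: 8.67
tcp_pos: [0.6232, 0.1766, 0.2901]
eef_rot: [179.9, -0.0, -79.3]
contact_force: [-0.3, 0.0, -0.2]
gripper_width: 0.05
gripper_force: 0.0
time_s: 9.33
tcp_pos: [0.6216, 0.1765, 0.2115]
eef_rot: [179.8, -0.1, -79.3]
contact_force: [-0.4, -0.8, -0.1]
gripper_width: 0.0502
gripper_force: 0.0
time_s: 9.92
tcp_pos: [0.6232, 0.1766, 0.2138]
eef_rot: [-180.0, 0.0, -79.3]
contact_force: [-0.8, 0.7, 1.5]
gripper_width: 0.0197
gripper_force: 30.0
```

```bash
python3 -m creep '[[10,0,0,0.3,0,0,0],[10,0,0,0.4,0,0,0],[10,0,0,0.4,0,0,0],[10,0,0,0,0,0,0],[10,-0.39,-0.074,0,0,0,0],[10,-0.39,-0.074,0,0,0,0],[10,-0.39,-0.074,0,0,0,0],[10,-0.39,-0.074,0,0,0,0]]' 30
python3 -m creep '[[10,-0.39,-0.074,0,0,0,0],[10,-0.39,-0.074,0,0,0,0],[10,-0.39,-0.074,0,0,0,0],[10,-0.6,-0.113,0,0,0,0],[10,-0.6,-0.113,0,0,0,0],[10,-0.6,-0.113,0,0,0,0],[10,0,0,0,0,0,0]]'
```

```text
time_s: 10.58
tcp_pos: [0.5825, 0.1687, 0.2405]
eef_rot: [180.0, -0.0, -79.3]
contact_force: [0.4, 0.1, -1.8]
gripper_width: 0.0194
gripper_force: 30.0
time_s: 11.17
tcp_pos: [0.5076, 0.1546, 0.2416]
eef_rot: [-179.9, 0.0, -79.3]
contact_force: [-0.1, -0.0, -1.4]
gripper_width: 0.0193
gripper_force: 30.0
```

```bash
python3 -m creep '[[10,0,0,0.8,0,0,0],[10,0,0,0.8,0,0,0],[10,-0.157,-0.933,0.8,0,0,0],[10,-0.157,-0.933,0.2,0,0,0],[10,-0.157,-0.933,0,0,0,0],[10,-0.157,-0.933,0,0,0,0],[10,-0.157,-0.933,0,0,0,0],[10,-0.157,-0.933,0,0,0,0]]' 30
python3 -m creep '[[10,-0.157,-0.933,0,0,0,0],[10,-0.157,-0.933,0,0,0,0],[10,-0.157,-0.933,0,0,0,0],[10,-0.157,-0.933,0,0,0,0],[10,-0.157,-0.933,0,0,0,0],[10,-0.157,-0.933,0,0,0,0],[10,-0.157,-0.933,0,0,0,0],[10,-0.157,-0.933,0,0,0,0]]'
python3 -m creep '[[10,0,0,0,0,0,0],[10,0,0,0,0,0,0]]'
python3 - <<'E'
from h import *
s,t=capture("scene"),capture("top")
a=cv2.resize(s["frame"][100:230,220:380,::-1],None,fx=4,fy=4)
b=cv2.resize(t["frame"][180:300,310:480,::-1],None,fx=4,fy=4)
p=r.get_state()["tcp_pos"]; print(p)
cv2.imwrite("pics/s3.png",a);cv2.imwrite("pics/t3.png",b)
tip=np.array([p[0],p[1],p[2]-.1488]); print("tip",(proj(s,tip)-[220,100])*4,(proj(t,tip)-[310,180])*4)
for q in((.4525,-.172),(.451,-.174)): print((proj(s,[*q,.12])-[220,100])*4,(proj(t,[*q,.12])-[310,180])*4)
E
```

```text
time_s: 11.83
tcp_pos: [0.4858, 0.0142, 0.3059]
eef_rot: [-180.0, 0.0, -79.3]
contact_force: [0.2, 0.0, -1.6]
gripper_width: 0.0196
gripper_force: 30.0
time_s: 12.5
tcp_pos: [0.4545, -0.1725, 0.3059]
eef_rot: [-180.0, -0.0, -79.3]
contact_force: [0.6, 0.1, -1.5]
gripper_width: 0.0194
gripper_force: 30.0
time_s: 12.67
tcp_pos: [0.4545, -0.1724, 0.3057]
eef_rot: [180.0, 0.0, -79.5]
contact_force: [-0.0, -0.8, -2.1]
gripper_width: 0.0195
gripper_force: 30.0
[ 0.45481353 -0.17123758  0.30571903]
tip [[284.0500843  204.05560291]] [[286.66054345 204.00887787]]
[[289.1166426  239.94804683]] [[278.4213559  208.67734216]]
[[288.36770072 237.17606851]] [[282.11163127 211.37320566]]
```

View pics/s3.png

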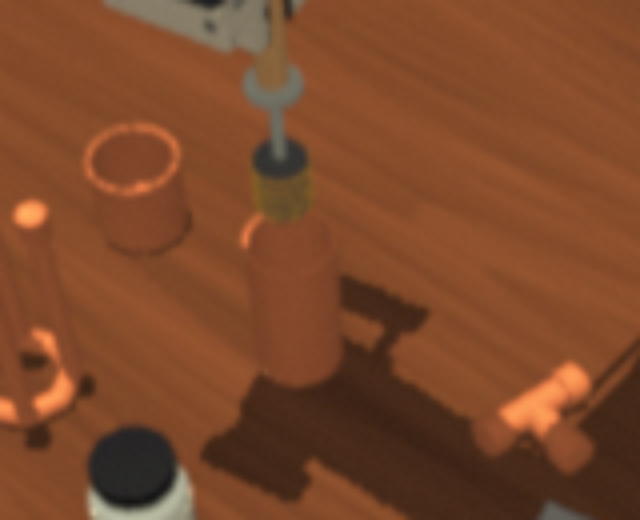

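Brush tip hangs at (282,207) in the crop, beaker rim at about (290,240): aligned within 2–3 mm. Next I go in slowly.

```bash
python3 -m creep '[[10,-0.08,0,-0.6,0,0,0],[10,0,0,-0.8,0,0,0],[10,0,0,-0.8,0,0,0],[10,0,0,-0.8,0,0,0],[10,0,0,-0.8,0,0,0],[10,0,0,-0.8,0,0,0],[10,0,0,-0.6,0,0,0],[10,0,0,0,0,0,0]]' 30
python3 -m creep '[[10,0,0,-0.3,0,0,0],[10,0,0,-0.3,0,0,0],[10,0,0,0,0,0,0]]'
```

```text
time_s: 13.43
tcp_pos: [0.4511, -0.1703, 0.1729]
eef_rot: [179.7, 0.1, -79.3]
contact_force: [-0.1, 0.3, -1.6]
gripper_width: 0.0195
gripper_force: 30.0
time_s: 13.68
tcp_pos: [0.4527, -0.171, 0.1601]
eef_rot: [180.0, 0.0, -79.3]
contact_force: [-0.3, 0.2, -1.9]
gripper_width: 0.0193
gripper_force: 30.0
```

```bash
python3 -m creep '[[10,0,0,-0.12,0,0,0],[10,0,0,-0.04,0,0,0],[10,0,0,0,0,0,0]]'
python3 -m creep '[[10,0,0,-0.04,0,0,0],[10,0,0,0,0,0,0]]'
python3 -m creep '[[10,0,0,-0.04,0,0,0],[10,0,0,0,0,0,0]]'
```

```text
time_s: 13.93
tcp_pos: [0.453, -0.1714, 0.157]
eef_rot: [-180.0, -0.0, -79.3]
contact_force: [-0.3, 0.7, -1.3]
gripper_width: 0.0195
gripper_force: 30.0
time_s: 14.1
tcp_pos: [0.4529, -0.1715, 0.156]
eef_rot: [-180.0, -0.0, -79.3]
contact_force: [-0.9, 0.2, -1.1]
gripper_width: 0.0196
gripper_force: 30.0
time_s: 14.27
tcp_pos: [0.4528, -0.1715, 0.1548]
eef_rot: [-180.0, 0.0, -79.3]
contact_force: [-0.9, -0.2, -1.4]
gripper_width: 0.0198
gripper_force: 30.0
```

```bash
python3 -m creep '[[10,0,0,-0.04,0,0,0],[10,0,0,0,0,0,0]]'
python3 -m creep '[[10,0,0,-0.04,0,0,0],[10,0,0,0,0,0,0]]'
```

```text
time_s: 14.43
tcp_pos: [0.4529, -0.1714, 0.1538]
eef_rot: [-180.0, -0.0, -79.3]
contact_force: [1.1, 0.6, -1.1]
gripper_width: 0.0195
gripper_force: 30.0
time_s: 14.6
tcp_pos: [0.4532, -0.1717, 0.1537]
eef_rot: [-180.0, -0.1, -79.3]
contact_force: [-1.9, 0.8, 7.7]
gripper_width: 0.0196
gripper_force: 30.0
```

```bash

python3 -m creep '[[10,0,0,0.6,0,0,0],[10,0,0,0.8,0,0,0],[10,0,0,0.8,0,0,0],[10,0,0,0.8,0,0,0],[10,0,0,0.6,0,0,0],[10,0,0,0.4,0,0,0],[10,0,0,0,0,0,0],[10,0,0,0,0,0,0]]'
python3 -m creep '[[10,0,0,-0.6,0,0,0],[10,0,0,-0.8,0,0,0],[10,0,0,-0.8,0,0,0],[10,0,0,-0.8,0,0,0],[10,0,0,-0.6,0,0,0],[10,0,0,-0.3,0,0,0],[10,0,0,-0.08,0,0,0],[10,0,0,0,0,0,0]]'
python3 -m creep '[[10,0,0,0,0,0,0],[10,0,0,0,0,0,0]]'
```

```text
time_s: 15.27
tcp_pos: [0.4527, -0.1712, 0.2525]
eef_rot: [-180.0, 0.0, -79.3]
contact_force: [0.4, 0.8, -2.5]
gripper_width: 0.0194
gripper_force: 30.0
time_s: 15.93
tcp_pos: [0.4521, -0.1718, 0.153]
eef_rot: [179.9, -0.0, -79.3]
contact_force: [-1.0, 0.5, 4.2]
gripper_width: 0.0195
gripper_force: 30.0
time_s: 16.1
tcp_pos: [0.4522, -0.1716, 0.1531]
eef_rot: [179.9, -0.0, -79.3]
contact_force: [-2.3, -1.8, 3.2]
gripper_width: 0.0198
gripper_force: 30.0
```

Touched the bottom again; last up–down–up, then out.

```bash

python3 -m creep '[[10,0,0,0.6,0,0,0],[10,0,0,0.8,0,0,0],[10,0,0,0.8,0,0,0],[10,0,0,0.8,0,0,0],[10,0,0,0.6,0,0,0],[10,0,0,0.4,0,0,0],[10,0,0,0,0,0,0],[10,0,0,0,0,0,0]]'
python3 -m creep '[[10,0,0,-0.6,0,0,0],[10,0,0,-0.8,0,0,0],[10,0,0,-0.8,0,0,0],[10,0,0,-0.8,0,0,0],[10,0,0,-0.6,0,0,0],[10,0,0,-0.3,0,0,0],[10,0,0,-0.1,0,0,0],[10,0,0,0,0,0,0]]'
python3 -m creep '[[10,0,0,0,0,0,0],[10,0,0,0,0,0,0]]'
python3 -m creep '[[10,0,0,0.6,0,0,0],[10,0,0,0.8,0,0,0],[10,0,0,0.8,0,0,0],[10,0,0,0.8,0,0,0],[10,0,0,0.6,0,0,0],[10,0,0,0.4,0,0,0],[10,0,0,0,0,0,0],[10,0,0,0,0,0,0]]'
```

```text
time_s: 16.77
tcp_pos: [0.4528, -0.1712, 0.2528]
eef_rot: [-180.0, 0.0, -79.3]
contact_force: [-0.2, -0.3, -2.6]
gripper_width: 0.0194
gripper_force: 30.0
time_s: 17.43
tcp_pos: [0.4522, -0.1717, 0.1527]
eef_rot: [179.9, -0.0, -79.3]
contact_force: [0.8, 0.1, -1.0]
gripper_width: 0.0195
gripper_force: 30.0
time_s: 17.6
tcp_pos: [0.4526, -0.1714, 0.1529]
eef_rot: [180.0, 0.0, -79.3]
contact_force: [-0.1, 0.0, -0.5]
gripper_width: 0.0195
gripper_force: 30.0
time_s: 18.27
tcp_pos: [0.4528, -0.1712, 0.253]
eef_rot: [-180.0, 0.0, -79.3]
contact_force: [-0.4, 0.2, -1.6]
gripper_width: 0.0195
gripper_force: 30.0
```

```bash

python3 -m creep '[[10,0,0,0.7,0,0,0],[10,0,0,0.7,0,0,0],[10,0,0,0.7,0,0,0],[10,0.157,0.931,0,0,0,0],[10,0.157,0.931,0,0,0,0],[10,0.157,0.931,0,0,0,0],[10,0.157,0.931,0,0,0,0],[10,0.157,0.931,0,0,0,0]]'
python3 -m creep '[[10,0.157,0.931,0,0,0,0],[10,0.157,0.931,0,0,0,0],[10,0.157,0.931,0,0,0,0],[10,0.157,0.931,0,0,0,0],[10,0.157,0.931,0,0,0,0],[10,0.157,0.931,0,0,0,0],[10,0.157,0.931,0,0,0,0],[10,0.157,0.931,0,0,0,0]]'
python3 -m creep '[[10,0.157,0.931,-0.4,0,0,0],[10,0,0,-0.7,0,0,0],[10,0,0,-0.7,0,0,0],[10,0,0,-0.7,0,0,0],[10,0,0,0,0,0,0],[10,0,0,0,0,0,0]]'
python3 - <<'E'
from h import *
s,t=capture("scene"),capture("top")
cv2.imwrite("pics/s4.png",cv2.resize(s["frame"][110:370,220:490,::-1],None,fx=2.2,fy=2.2))
cv2.imwrite("pics/t4.png",t["frame"][80:300,100:500,::-1].repeat(2,0).repeat(2,1))
print(r.get_state()["tcp_pos"])
E
```

```text
time_s: 18.93
tcp_pos: [0.4719, -0.054, 0.3042]
eef_rot: [179.9, 0.0, -79.4]
contact_force: [-0.3, -1.0, -1.2]
gripper_width: 0.0196
gripper_force: 30.0
time_s: 19.6
tcp_pos: [0.5033, 0.1322, 0.304]
eef_rot: [179.9, -0.0, -79.3]
contact_force: [0.4, -0.3, -2.5]
gripper_width: 0.0192
gripper_force: 30.0
time_s: 20.1
tcp_pos: [0.507, 0.1539, 0.2417]
eef_rot: [179.8, -0.1, -79.3]
contact_force: [-0.7, 0.3, -0.8]
gripper_width: 0.0196
gripper_force: 30.0
[0.50807675 0.15441281 0.24375183]
```

View pics/s4.png

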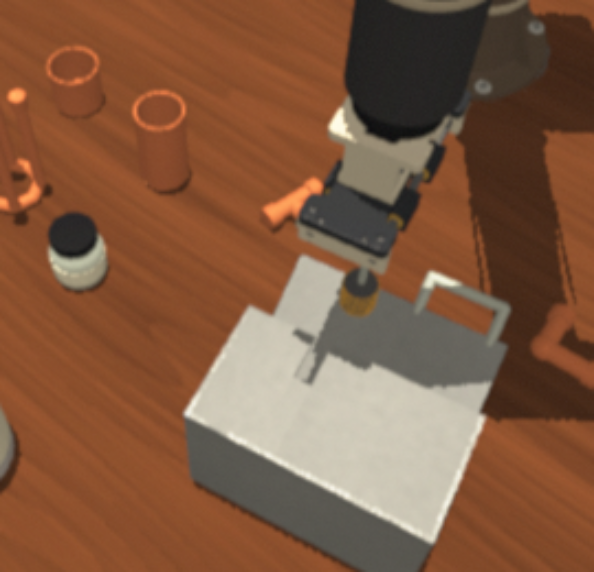

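The neck hangs upright in front of the slot (slot's rear end at (305,378)), the beaker still stands in place. I go in along the slot.

```bash

python3 -m creep '[[10,0.384,0.074,0,0,0,0],[10,0.384,0.074,0,0,0,0],[10,0.384,0.074,0,0,0,0],[10,0.384,0.074,0,0,0,0],[10,0.384,0.074,0,0,0,0],[10,0.384,0.074,0,0,0,0]]'
python3 -m creep '[[10,0.384,0.074,0,0,0,0],[10,0.384,0.074,0,0,0,0],[10,0.384,0.074,0,0,0,0],[10,0.384,0.074,0,0,0,0],[10,0.384,0.074,0,0,0,0],[10,0.384,0.074,0,0,0,0],[10,0,0,0,0,0,0]]'
```

```text
time_s: 20.7
tcp_pos: [0.5666, 0.1657, 0.2431]
eef_rot: [180.0, -0.0, -79.4]
contact_force: [0.8, -0.4, -1.3]
gripper_width: 0.0193
gripper_force: 30.0
time_s: 21.28
tcp_pos: [0.6247, 0.177, 0.2427]
eef_rot: [180.0, -0.0, -79.3]
contact_force: [0.4, 0.9, -1.6]
gripper_width: 0.0197
gripper_force: 30.0
```

```bash

python3 -m creep '[[10,-0.06,-0.01,-0.4,0,0,0],[10,0,0,-0.4,0,0,0],[10,0,0,-0.25,0,0,0],[10,0,0,0,0,0,0]]'
python3 -m creep '[[10,0,0,-0.06,0,0,0],[10,0,0,-0.04,0,0,0],[10,0,0,0,0,0,0]]'
python3 -m creep '[[10,0,0,-0.03,0,0,0],[10,0,0,-0.03,0,0,0],[10,0,0,0,0,0,0]]'
```

```text
time_s: 21.62
tcp_pos: [0.6199, 0.1759, 0.2146]
eef_rot: [179.8, -0.0, -79.3]
contact_force: [-0.1, 0.3, -1.0]
gripper_width: 0.0193
gripper_force: 30.0
time_s: 21.87
tcp_pos: [0.6215, 0.1764, 0.2148]
eef_rot: [-180.0, 0.0, -79.3]
contact_force: [0.1, -0.1, -1.7]
gripper_width: 0.0196
gripper_force: 30.0
time_s: 22.12
tcp_pos: [0.6215, 0.1764, 0.2131]
eef_rot: [-180.0, 0.0, -79.3]
contact_force: [-0.7, -0.4, -1.2]
gripper_width: 0.0196
gripper_force: 30.0
```

```bash

python3 -m creep '[[10,0,0,-0.03,0,0,0],[10,0,0,-0.02,0,0,0],[10,0,0,0,0,0,0],[10,0,0,0,0,0,0]]'
python3 -m creep '[[10,0,0,-0.02,0,0,0],[10,0,0,0,0,0,0]]'
```

```text
time_s: 22.45
tcp_pos: [0.6216, 0.1765, 0.2126]
eef_rot: [-179.9, 0.0, -79.3]
contact_force: [-2.9, 0.8, 4.9]
gripper_width: 0.0193
gripper_force: 30.0
time_s: 22.62
tcp_pos: [0.6217, 0.1765, 0.2126]
eef_rot: [-179.9, 0.0, -79.3]
contact_force: [-3.3, 1.0, 8.4]
gripper_width: 0.0197
gripper_force: 30.0
```

Collar seated. Release, rise and go above the bar.

```bash

python3 -m creep '[[50,0,0,0.03,0,0,0],[50,0,0,0,0,0,0],[50,0,0,0,0,0,0],[50,0,0,0,0,0,0],[50,0,0,0.5,0,0,0],[50,0,0,1,0,0,0],[50,0,0,1,0,0,0],[50,0,0,1,0,0,0]]'
python3 -m creep '[[40,-0.83,0.245,0,0,0,0],[30,-0.83,0.245,0,0,0,0],[30,-0.83,0.245,0,0,0,0],[30,-0.83,0.245,0,0,0,0],[26,-0.83,0.245,0,0,0,0],[26,-0.83,0.245,0,0,0,0],[26,-0.83,0.245,0,0,0,0],[26,-0.83,0.245,0,0,0,0]]'
python3 -m creep '[[24,0,0,-1,0,0,0],[24,0,0,-1,0,0,0],[24,0,0,-1,0,0,0],[24,0,0,-1,0,0,0],[24,0,0,-1,0,0,0]]'
python3 - <<'E'
from h import *
s,t=capture("scene"),capture("top")
cv2.imwrite("pics/s5.png",cv2.resize(s["frame"][170:370,280:520,::-1],None,fx=3,fy=3))
print(r.get_state()["tcp_pos"],r.get_state()["gripper_width"])
for d,c in(("s",s),("t",t)): print(d,[(np.round(q["bbox"]).tolist(),round(q["conf"],2)) for q in search_frame(c,"brush")][:2])
E
```

```text
time_s: 23.28
tcp_pos: [0.6213, 0.1762, 0.3001]
eef_rot: [179.9, -0.0, -79.3]
contact_force: [2.4, -0.3, 0.3]
gripper_width: 0.0503
gripper_force: 0.0
time_s: 23.95
tcp_pos: [0.4545, 0.2255, 0.2993]
eef_rot: [180.0, -0.0, -79.3]
contact_force: [0.6, 0.7, 0.6]
gripper_width: 0.0261
gripper_force: 0.0
time_s: 24.37
tcp_pos: [0.4553, 0.2253, 0.1735]
eef_rot: [-180.0, 0.0, -79.3]
contact_force: [0.0, 1.0, -0.4]
gripper_width: 0.0238
gripper_force: 0.0
[0.45337605 0.22363182 0.17085578] 0.02392184219134992
s [([356.0, 246.0, 374.0, 284.0], 0.89), ([281.0, 151.0, 301.0, 195.0], 0.52)]
t [([202.0, 142.0, 233.0, 166.0], 0.71)]
```

View pics/s5.png

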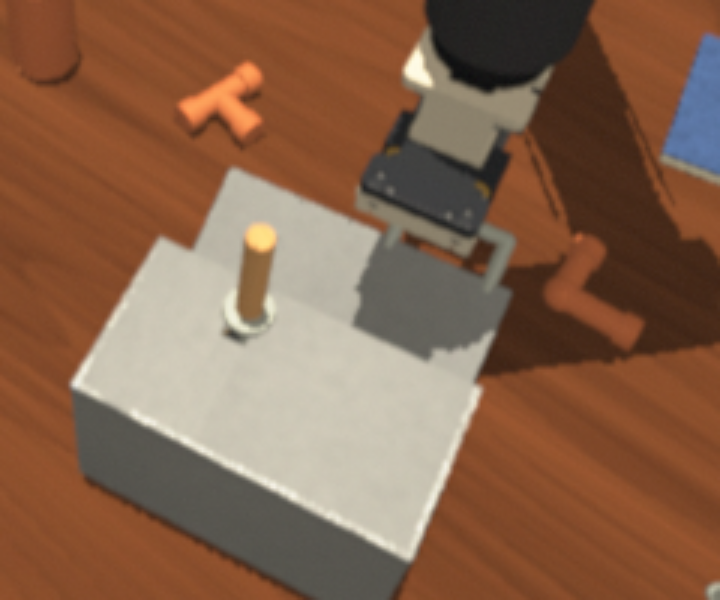

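Brush hangs in the slot again (collar at (248,312)). Next I grip the bar.

```bash

python3 -m creep '[[19,-0.82,0.25,0,0,0,0],[19,-0.82,0.25,0,0,0,0],[19,0,0,-0.9,0,0,0],[19,0,0,-0.9,0,0,0],[19,0,0,-0.9,0,0,0],[19,0,0,-0.3,0,0,0],[19,0,0,0,0,0,0],[19,0,0,0,0,0,0]]' 12
python3 - <<'E'
from plant import r
s=r.get_state(); print(s["tcp_pos"],s["contact_force"],s["gripper_width"])
E
```

```text
time_s: 25.23
tcp_pos: [0.4153, 0.2386, 0.1009]
eef_rot: [-179.9, 0.0, -79.3]
contact_force: [0.5, -0.0, 0.7]
gripper_width: 0.0188
gripper_force: 0.0
[0.4153378  0.23856671 0.10094226] [ 0.53231086 -0.03695299  0.68685324] 0.01880804336905767
```

```bash

python3 -m creep '[[19,-0.05,-0.02,-0.5,0,0,0],[19,0,0,-0.5,0,0,0],[19,0,0,-0.4,0,0,0],[19,0,0,-0.3,0,0,0],[19,0,0,-0.3,0,0,0],[19,0,0,0,0,0,0],[19,0,0,0,0,0,0]]' 12
python3 -m creep '[[8,0,0,0,0,0,0],[8,0,0,0,0,0,0],[8,0,0,0,0,0,0],[8,0,0,0,0,0,0]]' 15
```

```text
time_s: 25.82
tcp_pos: [0.4141, 0.2382, 0.05]
eef_rot: [-179.9, 0.0, -79.3]
contact_force: [6.1, 1.7, -4.0]
gripper_width: 0.0192
gripper_force: 2.6
time_s: 26.15
tcp_pos: [0.4179, 0.2392, 0.0512]
eef_rot: [-179.6, 0.1, -79.2]
contact_force: [28.8, -5.0, -12.6]
gripper_width: 0.0116
gripper_force: 15.0
```

```bash

python3 -m creep '[[8,0.12,0.02,0,0,0,0],[8,0,0,0,0,0,0],[8,0,0,0,0,0,0]]' 15
```

```text
time_s: 26.4
tcp_pos: [0.4178, 0.239, 0.0505]
eef_rot: [-179.8, 0.1, -79.3]
contact_force: [9.9, 0.4, -3.2]
gripper_width: 0.0113
gripper_force: 15.0
```

```bash
python3 - <<'E'
import numpy as np
a=np.linspace(1.35,0,33); y=np.radians(10.7)
d=np.c_[-.166*np.diff(np.sin(a))*np.cos(y),-.166*np.diff(np.sin(a))*np.sin(y),.166*np.diff(np.cos(a))]/.025
print(np.round(d,2).tolist(), d.sum(0))
E
```

```text
[[0.07, 0.01, 0.27], [0.08, 0.01, 0.27], [0.09, 0.02, 0.27], [0.1, 0.02, 0.26], [0.11, 0.02, 0.26], [0.12, 0.02, 0.25], [0.13, 0.02, 0.25], [0.14, 0.03, 0.24], [0.15, 0.03, 0.23], [0.16, 0.03, 0.23], [0.17, 0.03, 0.22], [0.18, 0.03, 0.21], [0.19, 0.04, 0.21], [0.2, 0.04, 0.2], [0.2, 0.04, 0.19], [0.21, 0.04, 0.18], [0.22, 0.04, 0.17], [0.23, 0.04, 0.16], [0.23, 0.04, 0.15], [0.24, 0.04, 0.14], [0.24, 0.05, 0.13], [0.25, 0.05, 0.12], [0.25, 0.05, 0.11], [0.26, 0.05, 0.1], [0.26, 0.05, 0.09], [0.26, 0.05, 0.08], [0.27, 0.05, 0.06], [0.27, 0.05, 0.05], [0.27, 0.05, 0.04], [0.27, 0.05, 0.03], [0.27, 0.05, 0.02], [0.28, 0.05, 0.01]] [6.36615483 1.20289744 5.1857956 ]
```

```bash

python3 -m creep '[[8,0.07,0.01,0.27,0,0,0],[8,0.08,0.01,0.27,0,0,0],[8,0.09,0.02,0.27,0,0,0],[8,0.10,0.02,0.26,0,0,0],[8,0.11,0.02,0.26,0,0,0],[8,0.12,0.02,0.25,0,0,0],[8,0.13,0.02,0.25,0,0,0],[8,0.14,0.03,0.24,0,0,0]]' 15
python3 -m creep '[[8,0.15,0.03,0.23,0,0,0],[8,0.16,0.03,0.23,0,0,0],[8,0.17,0.03,0.22,0,0,0],[8,0.18,0.03,0.21,0,0,0],[8,0.19,0.04,0.21,0,0,0],[8,0.20,0.04,0.20,0,0,0],[8,0.20,0.04,0.19,0,0,0],[8,0.21,0.04,0.18,0,0,0]]' 15
```

```text
time_s: 27.07
tcp_pos: [0.4409, 0.2437, 0.102]
eef_rot: [-179.6, 0.1, -79.3]
contact_force: [25.4, 2.9, -24.5]
gripper_width: 0.0113
gripper_force: 14.9
time_s: 27.73
tcp_pos: [0.4739, 0.249, 0.1415]
eef_rot: [180.0, 0.0, -79.4]
contact_force: [11.4, 5.4, -22.3]
gripper_width: 0.0114
gripper_force: 15.0
```

```bash

python3 -m creep '[[8,0.26,0.04,0.11,0,0,0],[8,0.27,0.04,0.11,0,0,0],[8,0.23,0.04,0.15,0,0,0],[8,0.24,0.04,0.14,0,0,0]]' 15
python3 -m creep '[[8,0.24,0.05,0.13,0,0,0],[8,0.25,0.05,0.12,0,0,0],[8,0.25,0.05,0.11,0,0,0],[8,0.26,0.05,0.10,0,0,0]]' 15
```

```text
time_s: 28.07
tcp_pos: [0.4966, 0.2528, 0.1561]
eef_rot: [179.8, 0.0, -79.3]
contact_force: [-7.3, 4.6, 3.8]
gripper_width: 0.0114
gripper_force: 15.0
time_s: 28.4
tcp_pos: [0.5218, 0.2575, 0.1677]
eef_rot: [179.8, 0.0, -79.3]
contact_force: [-5.5, 1.7, 2.5]
gripper_width: 0.0113
gripper_force: 15.0
```

```bash

python3 -m creep '[[8,0.26,0.05,0.09,0,0,0],[8,0.26,0.05,0.08,0,0,0],[8,0.27,0.05,0.06,0,0,0],[8,0.27,0.05,0.05,0,0,0],[8,0.27,0.05,0.04,0,0,0],[8,0.2,0.04,0.02,0,0,0]]' 15
python3 -m creep '[[8,0.15,0.03,0.01,0,0,0],[8,0.1,0.02,0,0,0,0],[8,0,0,0,0,0,0]]' 15
```

```text
time_s: 28.9
tcp_pos: [0.5609, 0.2647, 0.1761]
eef_rot: [179.9, -0.0, -79.3]
contact_force: [-5.0, 1.0, 3.2]
gripper_width: 0.0114
gripper_force: 15.0
time_s: 29.15
tcp_pos: [0.5684, 0.2662, 0.1762]
eef_rot: [-180.0, -0.0, -79.3]
contact_force: [-2.2, 1.5, 3.7]
gripper_width: 0.0109
gripper_force: 15.0
```

Push on in small steps until the force rises at the stop.

```bash

python3 -m creep '[[8,0.1,0.02,0,0,0,0],[8,0.1,0.02,0,0,0,0],[8,0,0,0,0,0,0]]' 15
python3 -m creep '[[8,0.06,0.01,0,0,0,0],[8,0.06,0.01,0,0,0,0],[8,0,0,0,0,0,0]]' 15
```

```text
time_s: 29.4
tcp_pos: [0.5734, 0.2671, 0.1761]
eef_rot: [180.0, -0.0, -79.3]
contact_force: [-2.5, 0.9, 3.4]
gripper_width: 0.0115
gripper_force: 15.0
time_s: 29.65
tcp_pos: [0.5735, 0.2671, 0.1761]
eef_rot: [179.7, -0.0, -79.3]
contact_force: [-17.1, 1.6, 12.1]
gripper_width: 0.0118
gripper_force: 15.0
```

```bash

python3 -m creep '[[8,0.04,0.01,0,0,0,0],[8,0,0,0,0,0,0],[36,0,0,0,0,0,0],[36,0,0,0,0,0,0],[36,0,0,0,0,0,0],[36,0,0,0,0,0,0]]' 15
python3 -m creep '[[36,0,0,0.5,0,0,0],[36,0,0,0.8,0,0,0],[36,0,0,0.8,0,0,0],[36,0,0,0.8,0,0,0],[36,0,0,0.8,0,0,0],[36,-0.5,0.5,0.5,0,0,0],[36,-0.7,0.7,0,0,0,0],[36,-0.7,0.8,0,0,0,0]]'
python3 -m creep '[[36,-0.7,0.9,0,0,0,0],[36,-0.7,0.9,0,0,0,0],[36,-0.7,0.9,0,0,0,0],[36,-0.7,0.9,0,0,0,0],[36,-0.7,0.9,0,0,0,0],[36,-0.7,0.9,0,0,0,0],[36,0,0,0,0,0,0],[36,0,0,0,0,0,0]]'
python3 - <<'E'
from h import *
s,t=capture("scene"),capture("top")
a=cv2.resize(s["frame"][110:350,200:510,::-1],(516,400)); b=cv2.resize(t["frame"][80:300,120:480,::-1],(0,0),fx=2.2,fy=2.2)
cv2.imwrite("pics/s6.png",cv2.resize(s["frame"][110:350,190:510,::-1],None,fx=2.2,fy=2.2)); cv2.imwrite("pics/t6.png",b)
y=np.radians(10.7)
for a in(0,.06):
  b=np.array([[.6465+np.cos(y)*X-np.sin(y)*Y,.2195+np.sin(y)*X+np.cos(y)*Y,.03+.166*np.cos(a)] for X,Y in((-.064-.166*np.sin(a),q) for q in(.02,.1))]); print(a,((proj(s,b)-[190,110])*2.2).round().tolist(),((proj(t,b)-[120,80])*2.2).round().tolist())
print(r.get_state()["tcp_pos"])
E
```

```text
time_s: 30.15
tcp_pos: [0.5777, 0.2678, 0.1759]
eef_rot: [-180.0, -0.0, -79.3]
contact_force: [-0.1, -0.2, 0.3]
gripper_width: 0.032
gripper_force: 0.0
time_s: 30.82
tcp_pos: [0.5303, 0.3179, 0.282]
eef_rot: [-179.9, 0.1, -79.5]
contact_force: [-0.1, 1.0, -0.3]
gripper_width: 0.0357
gripper_force: 0.0
time_s: 31.48
tcp_pos: [0.4241, 0.454, 0.2806]
eef_rot: [-180.0, -0.0, -79.2]
contact_force: [0.3, -1.2, -0.2]
gripper_width: 0.0359
gripper_force: 0.0
0 [[454.0, 345.0], [538.0, 384.0]] [[152.0, 202.0], [67.0, 219.0]]
0.06 [[459.0, 336.0], [542.0, 375.0]] [[154.0, 212.0], [69.0, 229.0]]
[0.42505553 0.45272841 0.28081731]
```

View pics/s6.png

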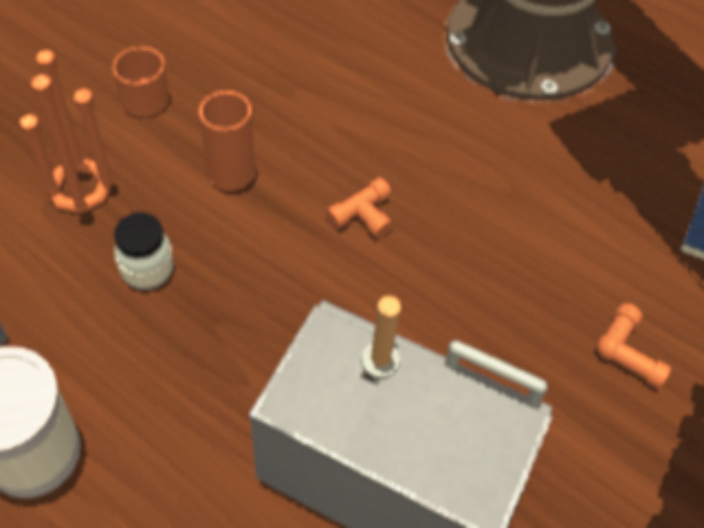

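View pics/t6.png

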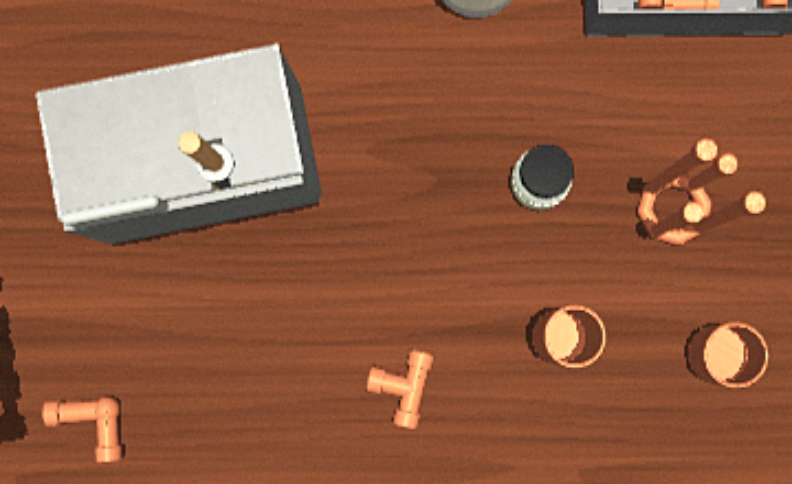

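The flap is flush with the front (bar at (65–158, 212)), the brush hangs exactly as at the start, and the beaker and bystanders are unmoved. Handing in.

```bash
python3 -c "
from plant import close_job
print(close_job())"
```

```text
the job is handed in; nothing more can be done
None
```

The job is handed in at about 31 s: the flap was pulled down, the beaker brushed with three full strokes, the brush hung back in its slot and the flap pushed shut to its stop, with the beaker and bystanders unmoved in the last pictures; the hand-in gave no verdict.

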